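# Unlock a slide cassette with its square key and pinch it out of the dock

### The job

Fit the loose square-bored key fully down onto the square spindle of the grey dock's lock and turn it clockwise (seen from above) to the end stop, so that the red lock arm swings right off the blue slide cassette; leave the key on the spindle. Then pinch the cassette's two orange side catches together and lift it upright out of the dock. Finish still holding it still and upright by the pinched catches, with its underside at least 10 cm above the table and touching nothing else; leave the other things on the bench where they are.

Things in the scene. Friction and masses are not known exactly. Their poses are not given: they have to be found in the camera images.
- dock: Grey dock fixed to the table: plate 110 (x) x 204 mm (y), 10 mm thick, y roughly to the robot's left; origin on the table, 5 mm in +y from the plate's centre, z up. Cassette bay at y = +45 mm, lock at y = -70 mm. Two aluminium cheeks (44 mm long, 30.5 to 45 mm either side of the bay's centre in x, tops 27 mm above the table) hold down the hooks of the cassette's catches.
- bay (a point): Centre of the bay's floor, 10 mm above the table, where the cassette's underside stands; axes as the dock's.
- lock (a joint): Lock angle (rad), 0 to 1.57: near 0 (up to 0.25 at the start) the arm points to the dock's +y, over the cassette's lug; grows when turned clockwise seen from above; beyond about 0.5 the arm is clear of the lug, 1.57 is the end stop. Light friction (0.06 N m); it stays where it is left.
- spindle (a point): On the lock's axis at the foot of the square steel spindle, 36 mm above the table, on the flat red hub (30 mm across) where the fitted key's underside rests. Turns with the lock; x, y square to the flats, y along the arm. Spindle 16 mm square for 16 mm, then tapering over 6 mm to 9 mm square; top 22 mm above this point. The cassette's frame (52 mm above the table) begins 75 mm from the axis.
- lock_arm_tip (a point): End of the flat red lock arm, 66 mm from the lock's axis, 12 mm wide, 6 mm thick, 32.5 mm above the table.
- key: Loose key, about 70 g, standing bore down on the table: black block 32 x 32 x 28 mm with an 18 mm square bore, 24 mm deep, open at the underside, and on top an upright red wing 36 mm long (x), 12 mm thick (y), 28 to 55 mm above the underside. Origin at the centre of the underside, z up; the bore is square to x and y, so it fits in four rotations, with about 0.13 rad of play.
- key_wing (a point): Middle of the key's wing, 43 mm above its underside; axes as the key's. Grip across y.
- cassette: Blue slide cassette, about 0.2 kg: open frame 32 mm wide (x), 80 mm long (y), 42 mm high with glass slides; a lug 40 mm wide, 12 to 18 mm above the underside, sticks out 22 mm from its -y end under the lock arm. Origin at the centre of the underside, z up, axes as the dock's while seated. Hooks on its two catches hold it in the dock.
- catch_near (a joint): Inward travel (m) of the catch on the cassette's -x side, 0 to 0.007 (stop); a spring pushes it out with 2 N at 0 and 9 N at the stop. Pressed beyond about 3.5 mm its hook is free of the dock.
- catch_far (a joint): The same for the catch on the cassette's +x side.
- pad_near (a point): Centre of the grip face of the orange -x catch: upright plate 26 mm wide (y), 5 mm thick, 4 to 52 mm above the cassette's underside; this point is 38 mm above it. The two grip faces are 58 mm apart at rest, 44 mm fully pinched. Axes as the cassette's. Grip above the dock's cheeks, whose tops are 17 mm above the cassette's underside.
- pad_far (a point): The same for the orange +x catch.
- slides_carton: Bystander: white and red carton, 56 x 82 x 34 mm.
- small_beaker: Bystander: clear beaker, 53 mm across, 70 mm high.
- tray_of_slides: Bystander: flat wooden slide tray, 70 x 155 x 25 mm.
- bench_timer: Bystander: pale bench timer, 52 x 62 x 23 mm.
- marker_pen: Bystander: white marker with dark cap, 129 mm long, 17 mm thick, lying.
- tally_counter: Bystander: hand tally counter, 87 x 56 x 27 mm.

How it is judged:
By the outcome, as a careful person would: the job done as asked, in the order asked, and still so for the second after the job is handed in, while the arm keeps its last pose, push and grip.
It also fails if it takes over 54 s, if anything falls off the work surface, if the arm or the gripper's body presses on something with over 40 N, if the wrist force passes 120 N, or if a joint passes its speed limit or range.

### The arm

A 6-joint arm with a two-finger parallel gripper is mounted at the origin on a cart in front of the work surface, level with it; the furniture and walls round the work are solid. World frame = base frame: x ahead of the robot, y to its left, z up, the work surface at z = 0. Lengths are in m, angles in rad, forces in N, time in s.
With the tool pointing down it reaches from about 0.325 to 0.75 m from the base axis. Payload 7.6 kg.
Tool frame: the origin (TCP) lies at the very end of the fingers, on their centre line; the grasp point (between the pads) lies manip.pinch_z behind it (manip.pinch_z is the distance from the TCP to the grasp point, in m); z points along the fingers, y is the line along which they close (so a half turn about z gives the same grasp; the last joint's range is limited). The gripper opens to 85 mm and grips with 20 to 120 N. Pads are 22 mm wide; open, the fingers measure 114 mm over their backs; the gripper's body (76 mm by 85 mm) begins 54 mm behind the grasp point. The pads swing forward as they close: fully open they stand 13 mm farther back than shut.
Start: joints at [-1.282, 0.052, 1.401, -0, 1.689, -0.07], TCP at [0.184, -0.492, 0.231] pointing down, gripper open.
Joint ranges: [-2.9, 2.9], [-0.91, 2.17], [0.12, 2.37], [-1.06, 4.2], [0.26, 2.73], [-2.93, 2.93]. Speed limits (rad/s): [2.57, 2.57, 3.01, 3.14, 3.14, 3.14].

### API

Orientations are given as a 3x3 rotation matrix whose columns are the frame's x, y, z axes.
In Python, from plant import manip, imaging, get_obs gives the robot as it stands (manip), with the cameras (imaging) and the readings as plain functions.
- The arm moves only by the shell command python3 jog.py 'ROWS'. ROWS is a JSON object with one list for each field, all of the same length, 1 to 5, a row being the entries at one place: dx, dy, dz (the shift in shares of the most that a row can go, 1 being 62.5 mm), ax, ay, az (a rotation vector in parts of the range, where 1.0 means 2 pi rad), aperture (the finger opening in m); each row shifts and turns the commanded pose from where the row before left it, along the tool's axes as they then stand; what a row does not reach is not made up. A row lasts 1/8 s, in which the tool goes at most 0.0625 m and 0.188 rad, less where a joint would pass 70% of its speed; a pose out of reach is approached as far as the arm can. The fingers move at their own pace and stop on an object; the grip force is fixed at half the most. Time passes only in rows, so rows that do not move let the fingers close. It prints the time, the measured TCP pose, the force, the opening and the grip force at its end. A shift or turn number past 1, either way, is cut back to 1. Input that does not fit is refused with a message, and nothing moves.
- get_obs(): the state, without advancing time (a new reading comes with each control period).
- imaging.grab_frame(name): name is "scene" or "top" or "wrist"; returns the picture (384x512x3 uint8, blue, green, red); there is no depth.
- imaging.calibration(name): a dict with "camera_matrix" (3x3 intrinsics, pixels), "k1" (the pictures are not rectified: a ray, as slopes to the right and down, at radius r is drawn at 1 + k1 r^2 times it, then the intrinsics apply), "position" and "orientation" of the camera in the world; the wrist camera has in their place "hand_eye" (4x4, takes a point from camera to tool coordinates, whose origin is the TCP and whose axes are the flange's). Camera axes: x right, y up, looking along -z (the intrinsics and any distortion apply to the point x, -y, -z); pixel columns grow to the right and rows downward; lengths in m; the calibration is good to about 2 mm. A picture is of the moment at which its call begins: read the wrist's pose just before it. calibration takes no time and is no camera call.
- manip.sign_off(): hands the job in; it is judged then, once.
The state is a dict: "time": time; "q": joint angles; "joint_vel": joint speeds; "joint_torque": joint torques, N m; "tcp_pos": TCP position; "orientation": TCP orientation; "wrist_force": force on the tool from outside, world axes, zero at the start; "moment": the same for the moment, N m; "opening": finger opening in m; "gripper_force": force on a finger pad.
Only numpy, scipy, OpenCV 4.12 (cv2) and the standard library are available. Lean on these libraries where they do the work, as an engineer would, in place of code of your own. Each camera call takes 0.05 s, during which the arm holds its last target. There are 200 camera calls.

## Working session

There is one attempt and no reset: what is moved stays moved. The work goes in short steps, Python scripts to look and compute and a shell command to move; the robot and the scene stay as the last step left them, time stands still between calls to the robot, and variables do not carry over. Pictures are saved under pics/ and viewed, at most 10 in all, crops included, and the job is handed in when it is done.

```bash
ls; mkdir -p pics
python3 - <<'E'
from plant import manip, imaging, get_obs
import cv2
o=get_obs();print(o);print(manip.pinch_z)
for n in("top","scene"):
    cv2.imwrite(f"pics/{n}0.png",imaging.grab_frame(n));print(n,imaging.calibration(n))
print(imaging.calibration("wrist"))
E
```

```text
jog.py
pics
plant.py
{'time': 0.0, 'q': array([-1.28230697e+00,  5.28449579e-02,  1.40175633e+00, -5.54630945e-06,
        1.68861448e+00, -7.03141572e-02]), 'joint_vel': array([-1.27893640e-03,  1.16549108e-03, -1.88874292e-03, -1.30282713e-03,
       -8.66874302e-05, -8.84636678e-04]), 'joint_torque': array([ 9.58771852e-04, -3.81670654e+01, -3.60181475e+01, -5.77930450e-05,
        6.15015248e-03, -1.42132910e-05]), 'tcp_pos': array([ 0.18427931, -0.49125955,  0.23045219]), 'orientation': array([[ 9.36317899e-01,  3.51153206e-01, -4.67062867e-04],
       [ 3.51153499e-01, -9.36316615e-01,  1.55447026e-03],
       [ 1.08538491e-04, -1.61948908e-03, -9.99998683e-01]]), 'wrist_force': array([ 0.68657933,  0.62444968, -0.66229144]), 'moment': array([-0.00214908,  0.00388382, -0.02412551]), 'gripper_force': 0.0, 'opening': 0.08561823075662006}
0.0187
top {'camera_matrix': array([[356.59898529,   0.        , 256.20178738],
       [  0.        , 356.59898529, 189.81236413],
       [  0.        ,   0.        ,   1.        ]]), 'k1': 0.015619234625869454, 'position': array([0.23747201, 0.0
[... 501 characters left out ...]
array([[-0.86361727,  0.36009371, -0.35284237],
       [-0.50394007, -0.59649475,  0.62469067],
       [ 0.01447856,  0.71730505,  0.69660881]])}
{'camera_matrix': array([[273.56738401,   0.        , 255.55960032],
       [  0.        , 273.56738401, 191.37465684],
       [  0.        ,   0.        ,   1.        ]]), 'k1': -0.02707320313650474, 'hand_eye': array([[-7.11389381e-04,  9.48390633e-01,  3.17103613e-01,
         8.04823573e-02],
       [ 9.99999721e-01,  7.46818399e-04,  9.81889764e-06,
        -4.25086137e-07],
       [-2.27506662e-04,  3.17103532e-01, -9.48390900e-01,
        -1.42165810e-01],
       [ 0.00000000e+00,  0.00000000e+00,  0.00000000e+00,
         1.00000000e+00]])}
```

View pics/top0.png

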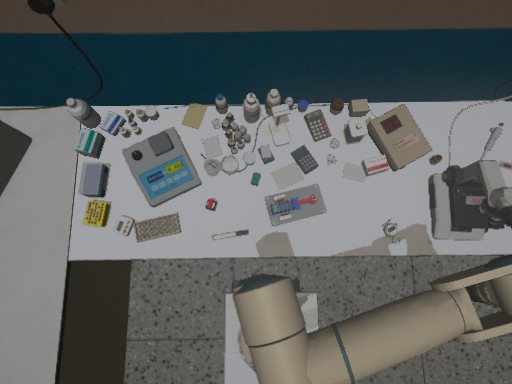

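View pics/scene0.png

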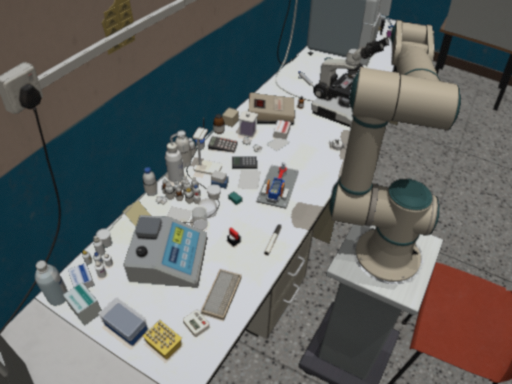

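The top view shows the key (black and red) near (211,204). The dock is near (296,204), with the blue cassette at (285,206) and the red lock arm at (308,202). The marker is at (230,236). Next I'll cast these pixels to points.

```bash
cat > h.py <<'E'
import cv2,numpy as np
from plant import manip, imaging, get_obs
def cam(n):
    c=imaging.calibration(n)
    if n=="wrist":
        o=get_obs();T=np.array(c["hand_eye"]);R=o["orientation"]
        c["orientation"]=R@T[:3,:3];c["position"]=R@T[:3,3]+o["tcp_pos"]
    return c
def grab(n,f=None):
    c=cam(n);im=imaging.grab_frame(n)
    if f: cv2.imwrite("pics/"+f,im)
    return c,im
def ray(c,p):
    K=c["camera_matrix"];u=np.linalg.inv(K)@[p[0],p[1],1];u=u[:2];s=u.copy()
    for _ in range(20): s=u/(1+c["k1"]*(s@s))
    return c["orientation"]@np.array([s[0],-s[1],-1])
def onz(c,p,z):
    d=ray(c,p);return c["position"]+d*(z-c["position"][2])/d[2]
def proj(c,P):
    x=c["orientation"].T@(np.array(P)-c["position"]);s=np.array([x[0],-x[1]])/-x[2]
    s=s*(1+c["k1"]*(s@s));return (c["camera_matrix"]@[*s,1])[:2]
def blobs(im,lo,hi,mina=8):
    h=cv2.cvtColor(im,cv2.COLOR_BGR2HSV)
    if lo[0]>hi[0]: m=cv2.inRange(h,(0,*lo[1:]),hi)|cv2.inRange(h,lo,(180,*hi[1:]))
    else: m=cv2.inRange(h,lo,hi)
    n,l,s,c=cv2.connectedComponentsWithStats(m)
    r=[]
    for i in range(1,n):
        if s[i,4]>=mina:
            ys,xs=np.nonzero(l==i);r.append((s[i,4],c[i],cv2.minAreaRect(np.c_[xs,ys].astype(np.float32))))
    return r
RED=((172,130,80),(8,255,255));BLUE=((100,120,60),(125,255,255));OR=((9,130,100),(24,255,255))
E
python3 - <<'E'
from h import *
c,im=grab("top")
for nm,k,z in(("red",RED,.045),("blue",BLUE,.05),("or",OR,.06)):
    for a,p,r in blobs(im,*k):
        if 180<p[0]<350 and 150<p[1]<250: print(nm,a,p.round(1),onz(c,p,z).round(3),r)
E
```

```text
red 53 [305.3 200.9] [ 0.462 -0.128  0.045] ((305.7918395996094, 200.23037719726562), (5.433117866516113, 20.096694946289062), 83.2901611328125)
red 33 [209.7 203.3] [0.457 0.209 0.045] ((209.6697998046875, 203.40567016601562), (3.159292459487915, 9.752598762512207), 15.945395469665527)
blue 47 [295.3 203.7] [ 0.451 -0.092  0.05 ] ((295.45001220703125, 203.35003662109375), (10.435516357421875, 5.692099571228027), 71.56504821777344)
or 8 [280.5 198.5] [ 0.469 -0.04   0.06 ] ((280.5, 198.5), (1.0, 5.0), 90.0)
```

The manual's scale: shifts go in shares of 62.5 mm and turns go in shares of 2 pi rad. Converting my numbers, 0.047 m is 0.752, -0.033 m is -0.528.

```bash
python3 jog.py '{"dx": [0.752,0.752,0.752,0.752,0.752],"dy": [-0.528,-0.528,-0.528,-0.528,-0.528],"dz": [0,0,0,0,0],"ax": [0,0,0,0,0],"ay": [0,0,0,0,0],"az": [0,0,0,0,0],"aperture": [0.085,0.085,0.085,0.085,0.085]}'; python3 jog.py '{"dx": [0.752,0.752,0.752,0.752,0],"dy": [-0.528,-0.528,-0.528,-0.528,0],"dz": [0,0,0,0,0],"ax": [0,0,0,0,0],"ay": [0,0,0,0,0],"az": [0,0,0,0.0286,0.0286],"aperture": [0.085,0.085,0.085,0.085,0.085]}'; python3 jog.py '{"dx": [0,0],"dy": [0,0],"dz": [0,0],"ax": [0,0],"ay": [0,0],"az": [0,0],"aperture": [0.085,0.085]}'
python3 - <<'E'
from h import *
c,im=grab("wrist","w1.png");o=get_obs();print(o["tcp_pos"],o["orientation"])
for nm,k,z in(("red",RED,.04),("blue",BLUE,.05),("or",OR,.06)):
    for a,p,r in blobs(im,*k,30): print(nm,a,p.round(1),onz(c,p,z).round(3),r)
E
```

```text
time: 0.78
tcp_pos: [0.3471, -0.2529, 0.2312]
orientation: [[0.936, 0.351, 0.0], [0.351, -0.936, -0.0], [0.0, 0.0, -1.0]]
wrist_force: [1.0, -0.9, -0.3]
opening: 0.0849
gripper_force: 0.0
time: 1.4
tcp_pos: [0.475, -0.0657, 0.2307]
orientation: [[1.0, 0.011, -0.001], [0.011, -1.0, 0.001], [-0.001, -0.001, -1.0]]
wrist_force: [-0.6, -0.7, 0.2]
opening: 0.0851
gripper_force: 0.0
time: 1.65
tcp_pos: [0.4737, -0.069, 0.2313]
orientation: [[1.0, 0.014, -0.0], [0.014, -1.0, -0.0], [-0.0, 0.0, -1.0]]
wrist_force: [0.1, -0.4, 0.5]
opening: 0.0846
gripper_force: 0.0
[ 0.4737372  -0.06913374  0.23131434] [[ 9.99909061e-01  1.34858791e-02 -9.24808800e-06]
 [ 1.34858779e-02 -9.99909054e-01 -1.21589619e-04]
 [-1.08869898e-05  1.21453843e-04 -9.99999993e-01]]
red 93 [505.3  87.6] [ 0.575 -0.36   0.04 ] ((505.5, 87.0), (12.0, 11.0), 90.0)
red 461 [305.4 173.6] [ 0.467 -0.132  0.04 ] ((306.5307312011719, 176.39306640625), (19.624244689941406, 62.4771842956543), 69.14553833007812)
red 219 [ 31.9 180.4] [0.454 0.219 0.04 ] ((32.0, 180.5), (25.0, 8.0), 90.0)
red 69 [320.8 341.7] [ 0.192 -0.177  0.04 ] ((318.3529357910156, 342.4117431640625), (19.17412757873535, 6.2891130447387695), 4.398705005645752)
blue 74 [209.5  26.1] [ 0.628 -0.019  0.05 ] ((209.96408081054688, 24.81768035888672), (24.019386291503906, 7.200560092926025), 86.98721313476562)
blue 56 [190.   43.4] [0.611 0.002 0.05 ] ((191.60000610351562, 41.20000457763672), (6.260990142822266, 17.8885440826416), 63.43495178222656)
blue 48 [279.4 169.3] [ 0.475 -0.098  0.05 ] ((279.5, 169.0), (10.0, 5.0), 90.0)
blue 212 [272.6 190.2] [ 0.448 -0.091  0.05 ] ((265.644287109375, 191.68690490722656), (15.059335708618164, 40.826255798339844), 66.37062072753906)
blue 45 [207.4 199.3] [ 0.435 -0.009  0.05 ] ((207.40826416015625, 199.52752685546875), (24.041439056396484, 1.8198699951171875), 73.3007583618164)
```

View pics/w1.png

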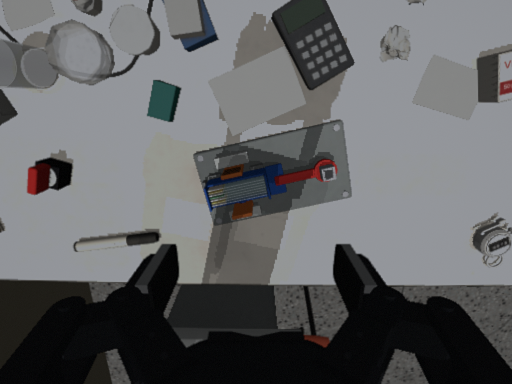

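The wrist view shows the dock with corners near (196,155), (340,122) and (350,198). The square spindle is at (328,172), the cassette at (238,188), the orange catches at (232,173) and (243,210), and the key at (48,178).

```bash
python3 - <<'E'
from h import *
im=cv2.imread("pics/w1.png")
cv2.imwrite("pics/w1c.png",cv2.resize(im[110:235,185:360],None,fx=4.5,fy=4.5,interpolation=cv2.INTER_CUBIC))
E
python3 jog.py '{"dx": [0.064,0.064,0.064,0.064,0.064],"dy": [-0.896,-0.896,-0.896,-0.896,-0.896],"dz": [0.08,0.08,0.08,0.08,0.08],"ax": [0,0,0,0,0],"ay": [0,0,0,0,0],"az": [0,0,0,0,0],"aperture": [0.085,0.085,0.085,0.085,0.085]}'; python3 jog.py '{"dx": [0,0],"dy": [0,0],"dz": [0,0],"ax": [0,0],"ay": [0,0],"az": [0,0],"aperture": [0.085,0.085]}'
python3 - <<'E'
from h import *
c,im=grab("wrist","w2.png");o=get_obs();print(o["tcp_pos"],o["orientation"])
for a,p,r in blobs(im,*RED,30): print(a,p.round(1),onz(c,p,.05).round(3),r)
cv2.imwrite("pics/w2c.png",cv2.resize(im[100:300,180:330],None,fx=4,fy=3,interpolation=cv2.INTER_CUBIC))
E
```

```text
time: 2.33
tcp_pos: [0.4907, 0.2128, 0.2064]
orientation: [[1.0, 0.013, 0.001], [0.013, -1.0, 0.0], [0.001, -0.0, -1.0]]
wrist_force: [0.7, -0.1, -0.2]
opening: 0.0849
gripper_force: 0.0
time: 2.58
tcp_pos: [0.4908, 0.2109, 0.2063]
orientation: [[1.0, 0.012, -0.0], [0.012, -1.0, -0.0], [-0.0, 0.0, -1.0]]
wrist_force: [0.3, -0.5, -0.8]
opening: 0.0847
gripper_force: 0.0
[0.49091766 0.210466   0.20653763] [[ 9.99937291e-01  1.11937999e-02  3.37013846e-04]
 [ 1.11939104e-02 -9.99937292e-01 -3.27915732e-04]
 [ 3.33322089e-04  3.31667672e-04 -9.99999889e-01]]
76 [345.3   5.6] [0.659 0.127 0.05 ] ((345.5, 5.5), (11.0, 11.0), 90.0)
252 [256.3 204.2] [0.456 0.209 0.05 ] ((256.5000305175781, 204.0), (9.17060375213623, 27.51181411743164), 18.43494987487793)
78 [507.  200.4] [ 0.464 -0.09   0.05 ] ((507.0, 200.5), (9.0, 8.0), 90.0)
30 [ 38.  254.3] [0.384 0.486 0.05 ] ((38.0, 254.0), (6.0, 4.0), 90.0)
```

View pics/w1c.png

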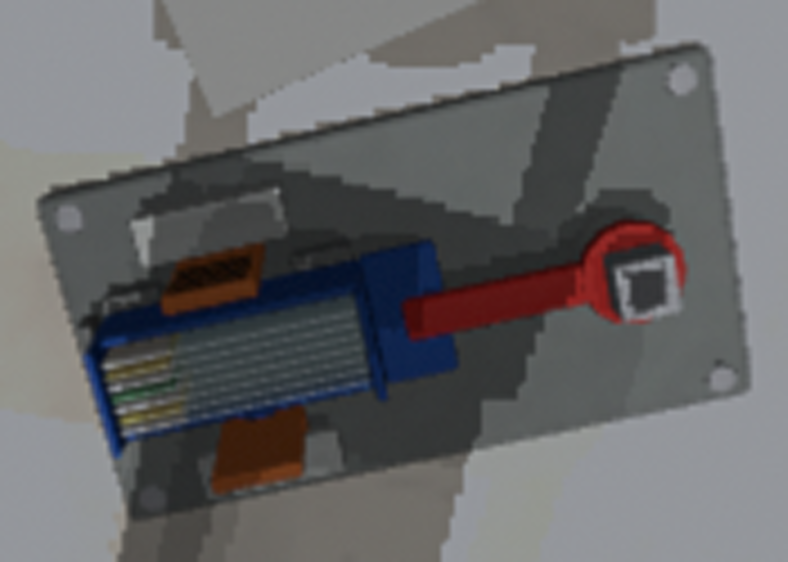

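View pics/w2c.png

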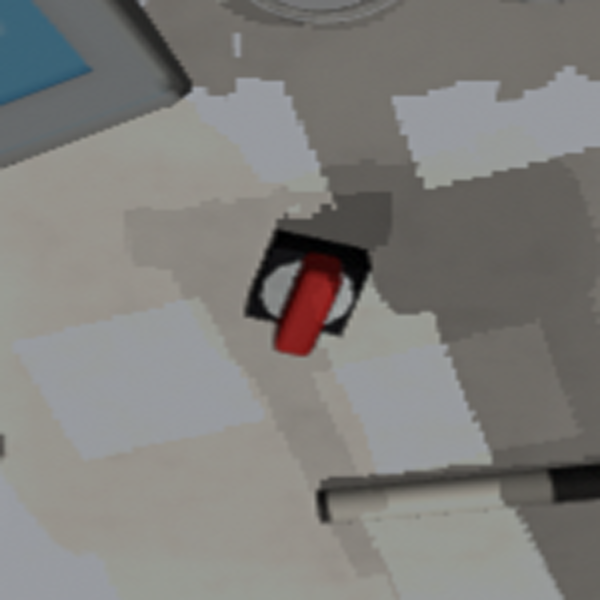

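The first crop shows the spindle's square centred at crop (647,287), the arm tip at (409,319) and the dock corners. The second shows the key upright, wing top centre at crop (308,312), and a white ring on top of the block.

```bash
cat > m.py <<'E'
from h import *
c=imaging.calibration("wrist");T=np.array(c["hand_eye"])
R=np.array([[.999909,.0134859,0],[.0134859,-.999909,0],[0,0,-1.]]);p=np.array([.4737372,-.06913374,.23131434])
c1=dict(c,orientation=R@T[:3,:3],position=R@T[:3,3]+p)
f=lambda u,v,z:onz(c1,(185+(u+.5)/4.5-.5,110+(v+.5)/4.5-.5),z)
cs=np.array([f(*q,.01)[:2] for q in((45,198),(705,42),(748,385),(130,515))])
print("corners",cs.round(4).tolist(),"centre",cs.mean(0))
for a,b in((1,0),(2,3),(0,3),(1,2)): d=cs[b]-cs[a];print(np.linalg.norm(d),np.degrees(np.arctan2(d[1],d[0])))
s=f(647,287,.056);t=f(409,319,.0355);print("spindle",s,"tip",t,np.linalg.norm((t-s)[:2]),"armdir",np.degrees(np.arctan2(*(t-s)[1::-1])))
for q in((612,262),(675,255),(682,315),(622,322)): print(f(*q,.052)[:2].round(4))
# hub
for q in((215,272),(260,445)): print("catch top",f(*q,.062)[:2])
E
python3 m.py
python3 - <<'E'
from h import *
c,im=cam("wrist"),cv2.imread("pics/w2.png")
h=cv2.cvtColor(im,cv2.COLOR_BGR2HSV);roi=np.zeros(im.shape[:2],bool);roi[170:230,230:285]=1
for vmin in(80,130):
    m=roi&((h[...,0]<8)|(h[...,0]>172))&(h[...,1]>130)&(h[...,2]>vmin)
    ys,xs=np.nonzero(m);P=np.array([onz(c,(x,y),.055)[:2] for x,y in zip(xs,ys)],np.float32)
    print(len(P),P.mean(0),cv2.minAreaRect(P),np.linalg.eigh(np.cov(P.T)))
g=lambda u,v,z:onz(c,(180+(u+.5)/4-.5,100+(v+.5)/3-.5),z)[:2].round(4)
for q in((280,230),(370,265),(343,335),(247,315)): print("blk",g(*q,.028))
E
```

```text
corners [[0.4851, 0.0124], [0.5329, -0.1795], [0.4289, -0.2046], [0.3817, -0.0092]] centre [ 0.45713966 -0.09521993]
0.19780884440876573 103.96922973514944
0.20101308889730307 103.58238094249009
0.10573214621929014 -168.1847422448278
0.10701742725399295 -166.44531633904367
spindle [ 0.47202963 -0.15688943  0.056     ] tip [ 0.45637632 -0.09534779  0.0355    ] 0.06350117278463684 armdir 104.27074612334017
[ 0.4778 -0.1479]
[ 0.4799 -0.1647]
[ 0.4633 -0.1683]
[ 0.4611 -0.1521]
catch top [ 0.47612571 -0.04233568]
catch top [ 0.42781288 -0.0539217 ]
252 [0.4577699  0.20883222] ((0.4578191936016083, 0.20862996578216553), (0.010733404196798801, 0.03375774249434471), 73.0743637084961) EighResult(eigenvalues=array([9.65018268e-06, 8.96998179e-05]), eigenvectors=array([[-0.27261246, -0.96212393],
       [-0.96212393,  0.27261246]]))
134 [0.45778537 0.20839913] ((0.4567345380783081, 0.20825810730457306), (0.00695829140022397, 0.03016301617026329), 73.21601104736328) EighResult(eigenvalues=array([3.68211233e-06, 6.83668306e-05]), eigenvectors=array([[-0.31840273, -0.94795554],
       [-0.94795554,  0.31840273]]))
blk [0.4835 0.2172]
blk [0.4689 0.1894]
blk [0.4378 0.1971]
blk [0.4465 0.2274]
```

Scaled: 0.05 m is 0.8, -0.016 m is -0.256, 0.154 rad / 6.2832 = 0.0245.

```bash
python3 jog.py '{"dx": [0,0,-0.256,-0.256,0],"dy": [0,0,0.096,0.096,0],"dz": [0,0,0.8,0.8,0],"ax": [0,0,0,0,0],"ay": [0,0,0,0,0],"az": [0.0245,0.0245,0,0,0],"aperture": [0.085,0.085,0.085,0.085,0.085]}'
python3 - <<'E'
from h import *
c,im=grab("wrist","w3.png");o=get_obs();print(o["tcp_pos"],o["orientation"])
for a,p,r in blobs(im,*RED,100): print(a,p.round(1),onz(c,p,.055).round(4),r)
h=cv2.cvtColor(im,cv2.COLOR_BGR2HSV)
m=(((h[...,0]<8)|(h[...,0]>172))&(h[...,1]>130)&(h[...,2]>60)).astype(np.uint8)
n,l,s,_=cv2.connectedComponentsWithStats(m);x,y,w,hh,_=s[1+s[1:,4].argmax()]
x0=max(0,x-40);y0=max(0,y-40);print(x0,y0)
cv2.imwrite("pics/w3c.png",cv2.resize(im[y0:y0+130,x0:x0+130],None,fx=4.5,fy=4.5,interpolation=cv2.INTER_CUBIC))
E
```

```text
time: 3.25
tcp_pos: [0.4539, 0.2073, 0.1029]
orientation: [[0.956, -0.293, -0.008], [-0.293, -0.956, -0.003], [-0.006, 0.005, -1.0]]
wrist_force: [-0.0, -0.6, 0.5]
opening: 0.0851
gripper_force: 0.0
[0.4565085  0.20827869 0.10647373] [[ 9.56069680e-01 -2.93136619e-01 -1.30014465e-03]
 [-2.93137726e-01 -9.56069923e-01 -7.59150170e-04]
 [-1.02049448e-03  1.10692191e-03 -9.99998867e-01]]
204 147
```

View pics/w3c.png

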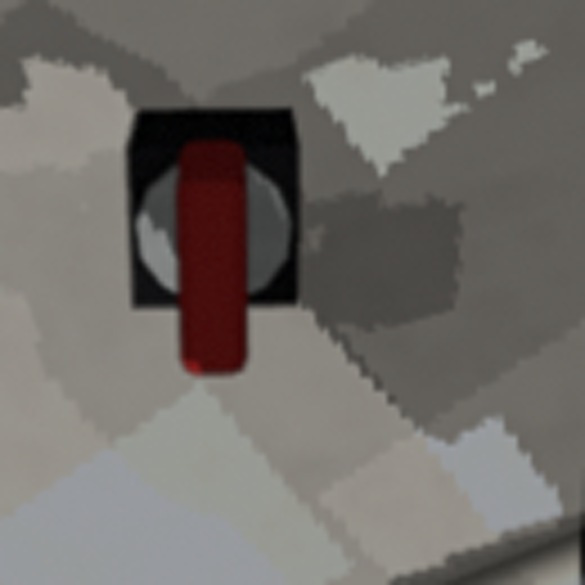

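The key is square to the tool. The wing's top face spans crop x 180–246, y 180–375, and the block's top spans x 132–298, y 145–307.

Run:
```python
from h import *
c=cam("wrist");o=get_obs();R=o["orientation"]
g=lambda u,v,z:(R.T@(onz(c,(204+(u+.5)/4.5-.5,147+(v+.5)/4.5-.5),z)-o["tcp_pos"])).round(4)
print(o["tcp_pos"])
for q in((213,180,.055),(213,375,.055),(180,280,.055),(246,280,.055),(215,145,.028),(215,307,.028),(132,230,.028),(298,230,.028)): print(q,g(*q))
```

```text
[0.4565085  0.20827869 0.10647373]
(213, 180, 0.055) [ 0.0197 -0.0027  0.0515]
(213, 375, 0.055) [-0.0159 -0.0029  0.0515]
(180, 280, 0.055) [ 0.002  -0.0084  0.0515]
(246, 280, 0.055) [0.002  0.0028 0.0515]
(215, 145, 0.028) [ 0.0181 -0.0028  0.0785]
(215, 307, 0.028) [-0.0147 -0.003   0.0785]
(132, 230, 0.028) [ 0.0013 -0.0187  0.0785]
(298, 230, 0.028) [0.0012 0.0129 0.0785]
```

Scaled: 0.04 m is 0.64, 0.034 m is 0.544.

```bash
python3 jog.py '{"dx": [0.032,0,0,0,0],"dy": [-0.048,0,0,0,0],"dz": [0.64,0.544,0,0,0],"ax": [0,0,0,0,0],"ay": [0,0,0,0,0],"az": [0,0,0,0,0],"aperture": [0.085,0.085,0.085,0.0,0.0]}'; python3 jog.py '{"dx": [0,0,0,0],"dy": [0,0,0,0],"dz": [0,0,0,0],"ax": [0,0,0,0],"ay": [0,0,0,0],"az": [0,0,0,0],"aperture": [0,0,0,0]}'; python3 -c "
from plant import manip, imaging, get_obs
o=get_obs();print(o['tcp_pos'],o['moment'])"
```

```text
time: 3.92
tcp_pos: [0.461, 0.2122, 0.0349]
orientation: [[0.956, -0.292, 0.004], [-0.292, -0.956, 0.001], [0.004, -0.003, -1.0]]
wrist_force: [-0.6, -0.9, -1.0]
opening: 0.0508
gripper_force: 0.0
time: 4.42
tcp_pos: [0.4593, 0.2118, 0.0323]
orientation: [[0.956, -0.292, -0.0], [-0.292, -0.956, -0.0], [-0.0, 0.0, -1.0]]
wrist_force: [0.5, -0.1, -0.3]
opening: 0.0108
gripper_force: 60.8
[0.45931685 0.21178066 0.03232123] [ 0.03025006  0.0123153  -0.02977182]
```

Scaled: 0.0571 m is 0.9136, 0.0216 m is 0.3456.

```bash
python3 jog.py '{"dx": [0,0,0.3456,0.3456,0.3456],"dy": [0,0,0.9136,0.9136,0.9136],"dz": [-0.8,-0.8,0,0,0],"ax": [0,0,0,0,0],"ay": [0,0,0,0,0],"az": [0,0,0,0,0],"aperture": [0,0,0,0,0]}'; python3 jog.py '{"dx": [0.3456,0.3456,0.3456,0.3456,0],"dy": [0.9136,0.9136,0.9136,0.9136,0],"dz": [0,0,0,0,0],"ax": [0,0,0,0,0],"ay": [0,0,0,0,0],"az": [0,0,0,0,-0.028],"aperture": [0,0,0,0,0]}'; python3 jog.py '{"dx": [0,0,0,0,0],"dy": [0,0,0,0,0],"dz": [0,0,0,0,0],"ax": [0,0,0,0,0],"ay": [0,0,0,0,0],"az": [-0.028,-0.028,-0.028,-0.028,-0.028],"aperture": [0,0,0,0,0]}';python3 jog.py '{"dx": [0,0,0,0,0],"dy": [0,0,0,0,0],"dz": [0,0,0,0,0],"ax": [0,0,0,0,0],"ay": [0,0,0,0,0],"az": [-0.028,-0.028,-0.028,-0.028,-0.028],"aperture": [0,0,0,0,0]}';python3 jog.py '{"dx": [0,0,0],"dy": [0,0,0],"dz": [0,0,0],"ax": [0,0,0],"ay": [0,0,0],"az": [-0.028,0,0],"aperture": [0,0,0]}'
python3 - <<'E'
from h import *
c,im=grab("wrist","w4.png");o=get_obs();print(o["tcp_pos"],o["orientation"],o["q"])
for a,p,r in blobs(im,*RED,100): print(a,p.round(1),onz(c,p,.036).round(4),r)
u,v=proj(c,[.472,-.157,.055]).round().astype(int);print(u,v)
cv2.imwrite("pics/w4c.png",cv2.resize(im[max(0,v-100):v+100,max(0,u-100):u+100],None,fx=3,fy=3,interpolation=cv2.INTER_CUBIC))
E
```

```text
time: 5.05
tcp_pos: [0.4711, 0.0274, 0.1324]
orientation: [[0.957, -0.291, 0.001], [-0.291, -0.957, -0.0], [0.001, -0.0, -1.0]]
wrist_force: [0.6, 0.0, -0.3]
opening: 0.0107
gripper_force: 60.8
time: 5.68
tcp_pos: [0.4867, -0.2184, 0.1319]
orientation: [[0.993, -0.121, -0.001], [-0.121, -0.993, -0.001], [-0.001, 0.001, -1.0]]
wrist_force: [0.2, 2.1, -0.0]
opening: 0.0112
gripper_force: 60.8
time: 6.3
tcp_pos: [0.4872, -0.2146, 0.1321]
orientation: [[0.721, 0.693, -0.0], [0.693, -0.721, 0.0], [-0.0, -0.0, -1.0]]
wrist_force: [-0.3, 0.0, -1.1]
opening: 0.0109
gripper_force: 60.8
time: 6.92
tcp_pos: [0.4872, -0.2146, 0.1321]
orientation: [[-0.075, 0.997, -0.0], [0.997, 0.075, 0.0], [0.0, -0.0, -1.0]]
wrist_force: [-0.7, -0.2, 0.1]
opening: 0.0107
gripper_force: 60.8
time: 7.3
tcp_pos: [0.4872, -0.2146, 0.1322]
orientation: [[-0.239, 0.971, -0.0], [0.971, 0.239, 0.0], [0.0, -0.0, -1.0]]
wrist_force: [0.2, 0.8, -0.5]
opening: 0.0106
gripper_force: 60.8
[ 0.4872727  -0.21463468  0.1322755 ] [[-2.39861441e-01  9.70807125e-01 -1.22048253e-04]
 [ 9.70807133e-01  2.39861439e-01 -2.81165934e-05]
 [ 1.97888031e-06 -1.25229401e-04 -9.99999992e-01]] [-4.84225120e-01  1.26675121e-01  1.52059256e+00 -8.19393027e-05
  1.49441990e+00 -7.26441987e-01]
1377 [253.6  92.5] [ 0.4637 -0.1303  0.036 ] ((253.5, 94.0), (100.0, 33.0), 90.0)
753 [254.9 264.5] [ 0.5037 -0.2892  0.036 ] ((253.0, 266.0), (56.0, 18.0), 90.0)
256 129
```

View pics/w4c.png

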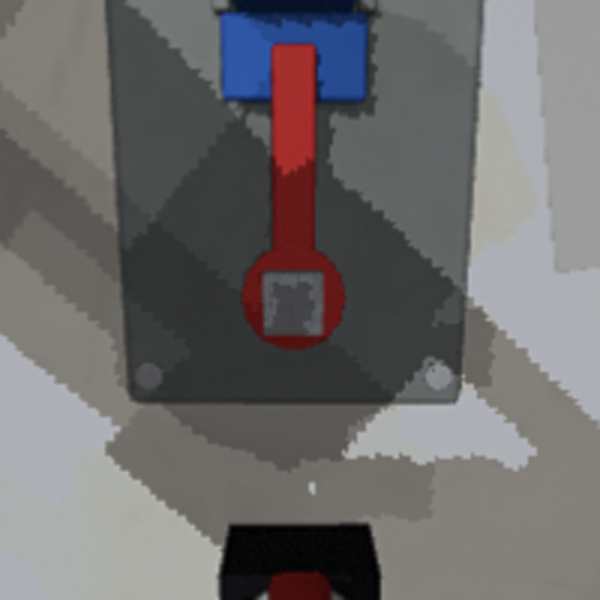

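The crop shows the spindle with its outer square at crop x 263–324, y 271–336, square to the tool. The arm points up over the lug. The held key is at the bottom, its front lower edge from (230,525) to (370,525).

Run:
```python
from h import *
c=cam("wrist");o=get_obs();R=o["orientation"]
g=lambda u,v,z:(R.T@(onz(c,(156+(u+.5)/3-.5,29+(v+.5)/3-.5),z)-o["tcp_pos"])).round(4)
for n,q in dict(top=(294,303,.058),t1=(263,303,.052),t2=(324,303,.052),t3=(294,271,.052),t4=(294,336,.052),hl=(243,298,.036),hr=(345,298,.036),hf=(294,245,.036),hn=(294,350,.036),kb1=(230,525,.1),kb2=(370,525,.1),kt1=(220,577,.128),kt2=(378,577,.128),tipL=(272,44,.0355),tipR=(316,44,.0355),hubL=(272,235,.0355),hubR=(315,235,.0355)).items(): print(n,g(*q))
```

```text
top [ 0.0596 -0.0026  0.0743]
t1 [ 0.059  -0.0109  0.0803]
t2 [0.059  0.0053 0.0803]
t3 [ 0.0673 -0.0026  0.0803]
t4 [ 0.0503 -0.0027  0.0803]
hl [ 0.0588 -0.0172  0.0963]
hr [0.0587 0.0118 0.0963]
hf [ 0.0733 -0.0027  0.0963]
hn [ 0.0439 -0.0028  0.0963]
kb1 [ 0.0143 -0.0171  0.0323]
kb2 [0.0143 0.0148 0.0323]
kt1 [ 0.0142 -0.0168  0.0043]
kt2 [0.0142 0.0141 0.0043]
tipL [ 0.1241 -0.0083  0.0968]
tipR [0.1241 0.0032 0.0968]
hubL [ 0.076  -0.0088  0.0968]
hubR [0.076  0.0032 0.0968]
```

Scaled: 0.03 m is 0.48, 0.008 m is 0.128.

```bash
python3 jog.py '{"dx": [0.48,0.48,0,0,0],"dy": [-0.016,-0.016,0,0,0],"dz": [0,0,0.48,0.128,0.128],"ax": [0,0,0,0,0],"ay": [0,0,0,0,0],"az": [0,0,0,0,0],"aperture": [0,0,0,0,0]}'; python3 jog.py '{"dx": [0,0],"dy": [0,0],"dz": [0.096,0],"ax": [0,0],"ay": [0,0],"az": [0,0],"aperture": [0,0]}'
```

```text
time: 7.98
tcp_pos: [0.471, -0.1573, 0.0865]
orientation: [[-0.241, 0.97, 0.0], [0.97, 0.241, -0.0], [-0.0, 0.0, -1.0]]
wrist_force: [-0.5, -0.5, -0.3]
opening: 0.0106
gripper_force: 60.8
time: 8.22
tcp_pos: [0.4708, -0.1571, 0.0802]
orientation: [[-0.242, 0.97, -0.0], [0.97, 0.242, 0.0], [0.0, -0.0, -1.0]]
wrist_force: [0.1, 0.1, -0.1]
opening: 0.0108
gripper_force: 60.8
```

Already 10 mm onto the spindle without force; continuing down.

Scaled: 0.004 m is 0.064, 0.003 m is 0.048.

```bash
python3 jog.py '{"dx": [0,0,0,0],"dy": [0,0,0,0],"dz": [0.064,0.064,0.048,0],"ax": [0,0,0,0],"ay": [0,0,0,0],"az": [0,0,0,0],"aperture": [0,0,0,0]}'; python3 jog.py '{"dx": [0,0],"dy": [0,0],"dz": [0.016,0],"ax": [0,0],"ay": [0,0],"az": [0,0],"aperture": [0,0]}'
```

```text
time: 8.72
tcp_pos: [0.4706, -0.1569, 0.069]
orientation: [[-0.243, 0.97, -0.001], [0.97, 0.243, 0.0], [0.0, -0.0, -1.0]]
wrist_force: [-0.8, -0.7, -0.7]
opening: 0.0106
gripper_force: 60.8
time: 8.98
tcp_pos: [0.4708, -0.1569, 0.0684]
orientation: [[-0.243, 0.97, 0.0], [0.97, 0.243, -0.0], [-0.0, 0.0, -1.0]]
wrist_force: [-0.1, 0.8, -0.2]
opening: 0.0106
gripper_force: 60.8
```

Scaled: 0.001 m is 0.016.

```bash
python3 jog.py '{"dx": [0,0],"dy": [0,0],"dz": [0.016,0],"ax": [0,0],"ay": [0,0],"az": [0,0],"aperture": [0,0]}'; python3 jog.py '{"dx": [0,0,0,0,0],"dy": [0,0,0,0,0],"dz": [0,0,0,0,0],"ax": [0,0,0,0,0],"ay": [0,0,0,0,0],"az": [0.0271,0.0271,0.0271,0.0271,0.0271],"aperture": [0,0,0,0,0]}'; python3 -c "
from plant import manip, imaging, get_obs
o=get_obs();print(o['tcp_pos'],o['wrist_force'],o['moment'])"
```

```text
time: 9.22
tcp_pos: [0.471, -0.157, 0.0682]
orientation: [[-0.243, 0.97, 0.0], [0.97, 0.243, -0.0], [-0.0, 0.0, -1.0]]
wrist_force: [-2.2, 0.8, 4.8]
opening: 0.0105
gripper_force: 61.6
time: 9.85
tcp_pos: [0.4719, -0.1571, 0.0683]
orientation: [[0.573, 0.819, 0.003], [0.819, -0.573, -0.001], [0.001, 0.003, -1.0]]
wrist_force: [2.8, 0.7, 0.9]
opening: 0.0107
gripper_force: 61.0
[ 0.47189969 -0.15705943  0.06825578] [2.82282966 0.66451789 0.9098826 ] [ 0.00319304 -0.51533103  0.10976462]
```

Seated (5 N press) and turning. I'll continue the turn.

Scaled: 0.17 rad / 6.2832 = 0.0271.

```bash
python3 jog.py '{"dx": [0,0,0,0,0],"dy": [0,0,0,0,0],"dz": [0,0,0,0,0],"ax": [0,0,0,0,0],"ay": [0,0,0,0,0],"az": [0.0271,0.0271,0.0271,0.0271,0.0095],"aperture": [0,0,0,0,0]}'; python3 jog.py '{"dx": [0,0],"dy": [0,0],"dz": [0,0],"ax": [0,0],"ay": [0,0],"az": [0.008,0],"aperture": [0,0]}'; python3 -c "
from plant import manip, imaging, get_obs
import numpy as np
o=get_obs();print(o['wrist_force'],o['moment'],np.degrees(np.arctan2(o['orientation'][1,0],o['orientation'][0,0])))"
```

```text
time: 10.48
tcp_pos: [0.4722, -0.1577, 0.0683]
orientation: [[0.975, 0.221, 0.004], [0.221, -0.975, -0.002], [0.004, 0.003, -1.0]]
wrist_force: [5.2, -2.6, -0.5]
opening: 0.011
gripper_force: 60.7
time: 10.72
tcp_pos: [0.4722, -0.1577, 0.0683]
orientation: [[0.985, 0.174, 0.004], [0.174, -0.985, -0.002], [0.004, 0.003, -1.0]]
wrist_force: [3.5, -2.1, -0.3]
opening: 0.0109
gripper_force: 60.7
[ 3.5430883  -2.12634538 -0.32065738] [-0.42638689 -0.84675742  0.05445999] 10.037398766268641
```

Scaled: 0.04 rad / 6.2832 = 0.0064.

```bash
for i in 1; do python3 jog.py '{"dx": [0,0,0],"dy": [0,0,0],"dz": [0,0,0],"ax": [0,0,0],"ay": [0,0,0],"az": [0.0064,0.0048,0],"aperture": [0,0,0]}'; done; python3 -c "
from plant import manip, imaging, get_obs
import numpy as np
o=get_obs();print(o['wrist_force'],o['moment'],np.degrees(np.arctan2(o['orientation'][1,0],o['orientation'][0,0])))"
```

```text
time: 11.1
tcp_pos: [0.4722, -0.1577, 0.0683]
orientation: [[0.994, 0.105, 0.004], [0.105, -0.994, -0.002], [0.004, 0.003, -1.0]]
wrist_force: [4.9, -2.9, -0.6]
opening: 0.0106
gripper_force: 60.8
[ 4.92882304 -2.88454768 -0.58200649] [-0.49817201 -0.83898242  0.04243802] 6.037400285199859
```

Scaled: 0.04 rad / 6.2832 = 0.0064.

```bash
python3 jog.py '{"dx": [0,0],"dy": [0,0],"dz": [0,0],"ax": [0,0],"ay": [0,0],"az": [0.0064,0],"aperture": [0,0]}'; python3 -c "
from plant import manip, imaging, get_obs
import numpy as np
o=get_obs();print(o['wrist_force'],o['moment'],np.degrees(np.arctan2(o['orientation'][1,0],o['orientation'][0,0])))"; python3 jog.py '{"dx": [0,0],"dy": [0,0],"dz": [0,0],"ax": [0,0],"ay": [0,0],"az": [0.0064,0],"aperture": [0,0]}'; python3 -c "
from plant import manip, imaging, get_obs
import numpy as np
o=get_obs();print(o['wrist_force'],o['moment'],np.degrees(np.arctan2(o['orientation'][1,0],o['orientation'][0,0])))"
```

```text
time: 11.35
tcp_pos: [0.4723, -0.1578, 0.0684]
orientation: [[0.998, 0.066, 0.004], [0.066, -0.998, -0.002], [0.004, 0.003, -1.0]]
wrist_force: [5.4, -3.0, -1.0]
opening: 0.0108
gripper_force: 60.8
[ 5.36421681 -3.01674964 -1.04801666] [-0.52281802 -0.8627311   0.1536365 ] 3.7575867417992574
time: 11.6
tcp_pos: [0.4723, -0.1578, 0.0684]
orientation: [[1.0, 0.026, 0.004], [0.026, -1.0, -0.003], [0.004, 0.003, -1.0]]
wrist_force: [3.8, -3.0, -1.1]
opening: 0.0109
gripper_force: 61.0
[ 3.81609001 -2.98776453 -1.09964217] [-0.61943633 -0.89350415  0.45790895] 1.5048470196313892
```

The rising moment (0.05, 0.15, then 0.46 N m) shows the end stop. I'll ease off, release and rise for a look.

Scaled: -0.06 rad / 6.2832 = -0.0095.

```bash
python3 jog.py '{"dx": [0,0,0,0],"dy": [0,0,0,0],"dz": [0,0,0,0],"ax": [0,0,0,0],"ay": [0,0,0,0],"az": [-0.0095,0,0,0],"aperture": [0,0.03,0.03,0.03]}'; python3 jog.py '{"dx": [0,0,0,0,0],"dy": [0,0,0,0,0],"dz": [-0.48,-0.64,-0.8,-0.32,0],"ax": [0,0,0,0,0],"ay": [0,0,0,0,0],"az": [0,0,0,0,0],"aperture": [0.03,0.03,0.06,0.085,0.085]}';  python3 jog.py '{"dx": [0,0,0,0],"dy": [-0.8,-0.8,0,0],"dz": [0,0,0,0],"ax": [0,0,0,0],"ay": [0,0,0,0],"az": [0,0,0,0],"aperture": [0.085,0.085,0.085,0.085]}'
python3 - <<'E'
from h import *
c,im=grab("wrist","w5.png");o=get_obs();print(o["tcp_pos"],o["orientation"])
u,v=proj(c,[.455,-.1,.03]).round().astype(int);print(u,v)
cv2.imwrite("pics/w5c.png",cv2.resize(im[max(0,v-75):v+75,max(0,u-100):u+100],None,fx=4,fy=4,interpolation=cv2.INTER_CUBIC))
E
```

```text
time: 12.1
tcp_pos: [0.4707, -0.1568, 0.0672]
orientation: [[0.996, 0.085, -0.0], [0.085, -0.996, 0.0], [-0.0, -0.0, -1.0]]
wrist_force: [0.8, -0.3, 0.3]
opening: 0.0299
gripper_force: 0.0
time: 12.72
tcp_pos: [0.4714, -0.1572, 0.2089]
orientation: [[0.996, 0.085, 0.003], [0.085, -0.996, -0.001], [0.003, 0.002, -1.0]]
wrist_force: [0.0, 0.0, 0.0]
opening: 0.0823
gripper_force: 0.0
time: 13.22
tcp_pos: [0.4619, -0.0575, 0.2061]
orientation: [[0.996, 0.086, -0.002], [0.086, -0.996, -0.0], [-0.002, -0.0, -1.0]]
wrist_force: [0.1, -0.3, 0.6]
opening: 0.0853
gripper_force: 0.0
[ 0.46197796 -0.05789809  0.2063422 ] [[ 9.96382349e-01  8.49691407e-02 -1.56842070e-03]
 [ 8.49691198e-02 -9.96383582e-01 -8.00647159e-05]
 [-1.56955166e-03 -5.34922564e-05 -9.99998767e-01]]
290 179
```

View pics/w5c.png

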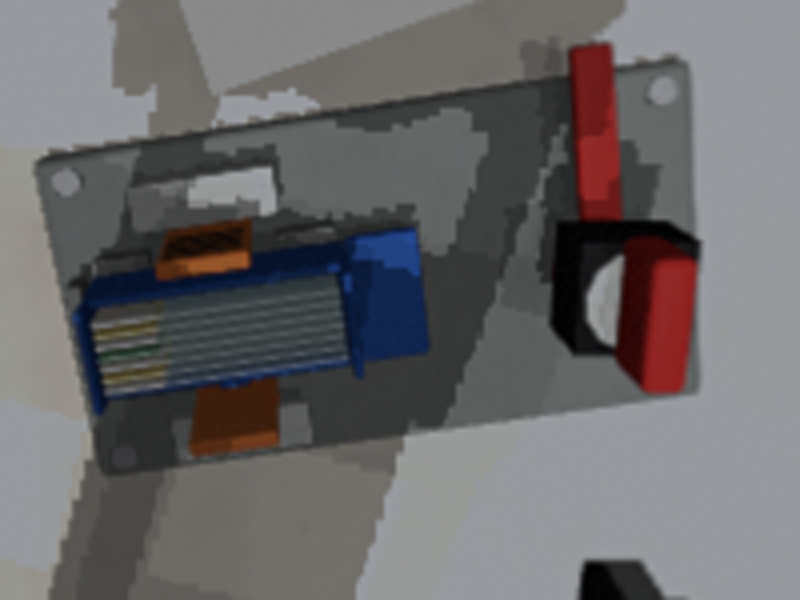

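The lock arm now points across the dock, to the far edge at crop (590,45). The key is seated and the lug is free. The catch tops are at crop (205,263) and (235,440). Next I'll check the arm angle and compute the pads.

Run:
```python
from h import *
c=cam("wrist");o=get_obs();R=o["orientation"]
g=lambda u,v,z:onz(c,(190+(u+.5)/4-.5,104+(v+.5)/4-.5),z)[:2]
ang=lambda a,b:np.degrees(np.arctan2(*(b-a)[::-1]))
cs=[g(*q,.01) for q in((40,163),(688,62),(697,390),(105,472))]
print("dock",ang(cs[1],cs[0]),ang(cs[2],cs[3]),np.mean(cs,0))
a=(g(570,50,.0355)+g(610,45,.0355))/2;b=(g(580,215,.0355)+g(620,220,.0355))/2
print("arm",ang(b,a),a,b, "from spindle",ang(np.array([.472,-.157]),a))
w=[g(*q,.091) for q in((628,243),(697,243),(685,390),(648,390))];print("key wing top",np.mean(w,0))
f=(g(160,262,.062)+g(250,248,.062))/2;n=(g(191,452,.062)+g(278,445,.062))/2
print("faces",f,n,np.linalg.norm(f-n),"mid",(f+n)/2,"catchdir",ang(g(250,248,.062),g(160,262,.062)),ang(g(278,445,.062),g(191,452,.062)))
ex=[g(*q,.052) for q in((75,310),(100,410),(345,270),(360,375))];print("frame",ex,np.mean(ex,0))
th=np.radians(13.9);print("bay pred",np.mean(cs,0)+.04*np.array([-np.sin(th),np.cos(th)]))
```

```text
dock 103.65966094537153 103.37347405104977 [ 0.45624671 -0.09591978]
arm 13.548827206667884 [ 0.53370561 -0.14282425] [ 0.48670782 -0.15414979] from spindle 12.938177492177836
key wing top [ 0.47312775 -0.15642601]
faces [ 0.47230414 -0.04146542] [ 0.4166815 -0.053641 ] 0.0569396427565092 mid [ 0.44449282 -0.04755321] catchdir 103.85635371643494 99.84431646728895
frame [array([ 0.45089488, -0.00562042]), array([ 0.42113445, -0.01377773]), array([ 0.46887314, -0.08033757]), array([ 0.43828943, -0.08799514])] [ 0.44479798 -0.04693272]
bay pred [ 0.44663759 -0.05709112]
```

The arm is at 13.5° against the dock's 13.5°, so it is on the end stop. The pads' midpoint, (0.4444, -0.0475), agrees with the dock geometry. Next I'll align for the pinch.

The manual's scale: shifts go in shares of 62.5 mm and turns go in shares of 2 pi rad. Converting my numbers, -0.172 rad / 6.2832 = -0.0274.

```bash
python3 jog.py '{"dx": [0,0,0,0,0],"dy": [0,0,0,0,0],"dz": [0,0,0,0,0],"ax": [0,0,0,0,0],"ay": [0,0,0,0,0],"az": [-0.0274,-0.0274,-0.0274,-0.0274,-0.0274],"aperture": [0.085,0.085,0.085,0.085,0.085]}' >/dev/null; python3 jog.py '{"dx": [0,0,0,0,0],"dy": [0,0,0,0,0],"dz": [0,0,0,0,0],"ax": [0,0,0,0,0],"ay": [0,0,0,0,0],"az": [-0.0274,-0.0274,-0.0274,-0.0274,-0.0274],"aperture": [0.085,0.085,0.085,0.085,0.085]}'; python3 jog.py '{"dx": [0.224,0,0,0],"dy": [-0.24,0,0,0],"dz": [0.8,0.8,0,0],"ax": [0,0,0,0],"ay": [0,0,0,0],"az": [0,0,0,0],"aperture": [0.085,0.085,0.085,0.085]}'
python3 - <<'E'
from h import *
c,im=grab("wrist","w6.png");o=get_obs();print(o["tcp_pos"],o["orientation"])
h=cv2.cvtColor(im,cv2.COLOR_BGR2HSV)
for a,p,r in blobs(im,*OR,60): print(a,p.round(1),(o["orientation"].T@(onz(c,p,.062)-o["tcp_pos"])).round(4),r)
cv2.imwrite("pics/w6c.png",cv2.resize(im[120:384,100:412],None,fx=2.2,fy=2.2))
E
```

```text
time: 14.52
tcp_pos: [0.4622, -0.0585, 0.2067]
orientation: [[-0.236, 0.972, -0.001], [0.972, 0.236, -0.0], [0.0, -0.001, -1.0]]
wrist_force: [1.4, -0.6, 0.7]
opening: 0.0848
gripper_force: 0.0
time: 15.02
tcp_pos: [0.4454, -0.048, 0.1092]
orientation: [[-0.232, 0.973, 0.002], [0.973, 0.232, -0.001], [-0.001, 0.002, -1.0]]
wrist_force: [0.6, 0.4, -0.0]
opening: 0.0852
gripper_force: 0.0
[ 0.44583214 -0.04792306  0.10976339] [[-2.31966729e-01  9.72716949e-01  3.62967301e-03]
 [ 9.72722353e-01  2.31971045e-01 -8.11145302e-04]
 [-1.63099382e-03  3.34250535e-03 -9.99993084e-01]]
89 [289.7 218.4] [-0.0035  0.0241  0.0478] ((289.5, 218.0), (16.0, 5.0), 90.0)
```

View pics/w6c.png

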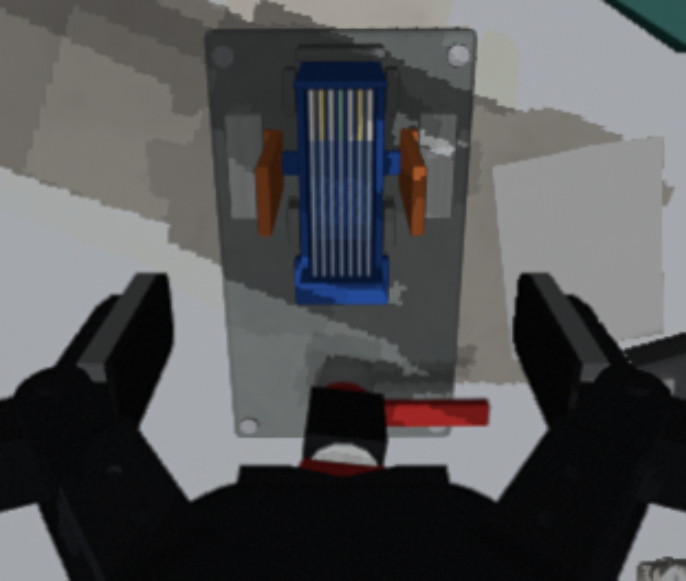

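The cassette sits centred between the open fingers, with catch faces at crop x≈257 and 426. The lock arm is well clear to the right and the key is on the spindle. Descending and pinching.

Scaled: 0.04 m is 0.64, -0.001 m is -0.016.

```bash
python3 jog.py '{"dx": [0.016,0,0,0],"dy": [-0.016,0,0,0],"dz": [0.64,0.48,0.128,0],"ax": [0,0,0,0],"ay": [0,0,0,0],"az": [0,0,0,0],"aperture": [0.085,0.085,0.085,0.085]}'; python3 jog.py '{"dx": [0,0,0,0,0],"dy": [0,0,0,0,0],"dz": [0,0,0,0,0],"ax": [0,0,0,0,0],"ay": [0,0,0,0,0],"az": [0,0,0,0,0],"aperture": [0.0,0,0,0,0]}'
```

```text
time: 15.58
tcp_pos: [0.4442, -0.0467, 0.0308]
orientation: [[-0.233, 0.973, 0.002], [0.973, 0.233, -0.0], [-0.001, 0.002, -1.0]]
wrist_force: [0.0, 0.8, 0.9]
opening: 0.0847
gripper_force: 0.0
time: 16.2
tcp_pos: [0.4445, -0.0468, 0.0326]
orientation: [[-0.233, 0.972, 0.003], [0.972, 0.233, -0.001], [-0.002, 0.003, -1.0]]
wrist_force: [-7.3, 1.1, 20.3]
opening: 0.0399
gripper_force: 61.0
```

Scaled: -0.003 m is -0.048.

```bash
python3 jog.py '{"dx": [0,0,0],"dy": [0,0,0],"dz": [-0.048,-0.048,0],"ax": [0,0,0],"ay": [0,0,0],"az": [0,0,0],"aperture": [0,0,0]}'; python3 jog.py '{"dx": [0,0,0],"dy": [0,0,0],"dz": [-0.096,-0.096,0],"ax": [0,0,0],"ay": [0,0,0],"az": [0,0,0],"aperture": [0,0,0]}'
python3 - <<'E'
from h import *
c,im=grab("wrist","w7.png");o=get_obs();print(o["moment"],o["opening"])
c2,im2=grab("scene","s7.png")
for a,p,r in blobs(im,*BLUE,60)+blobs(im,*OR,40): print(a,p.round(1),r)
E
```

```text
time: 16.58
tcp_pos: [0.4431, -0.0464, 0.0353]
orientation: [[-0.233, 0.973, -0.0], [0.973, 0.233, -0.0], [-0.0, -0.0, -1.0]]
wrist_force: [-0.2, 0.1, -2.1]
opening: 0.039
gripper_force: 60.5
time: 16.95
tcp_pos: [0.4436, -0.0465, 0.048]
orientation: [[-0.233, 0.973, 0.001], [0.973, 0.233, -0.0], [-0.001, 0.001, -1.0]]
wrist_force: [0.1, 1.0, -2.4]
opening: 0.0395
gripper_force: 60.7
[0.0454388  0.03982659 0.02473035] 0.03914337439777338
1788 [254.2 259.5] ((255.5, 257.0), (130.0, 65.0), 90.0)
231 [252.7 242.1] ((252.5, 239.0), (82.0, 3.0), 90.0)
221 [258.2 241.5] ((258.5, 238.0), (80.0, 3.0), 90.0)
150 [246.4 248.9] ((246.04014587402344, 244.0252685546875), (70.02838134765625, 2.6569747924804688), 88.49256896972656)
112 [264.3 248.2] ((264.0, 244.5), (67.0, 2.0), 90.0)
122 [239.8 251.2] ((239.9737091064453, 250.00070190429688), (54.03391647338867, 2.9463484287261963), 88.49256896972656)
```

The wrist carries about 2 N, so the cassette is free and lifted. Raising it.

Scaled: -0.03 m is -0.48, -0.02 m is -0.32.

```bash
python3 jog.py '{"dx": [0,0,0,0,0],"dy": [0,0,0,0,0],"dz": [-0.32,-0.48,-0.48,-0.48,-0.32],"ax": [0,0,0,0,0],"ay": [0,0,0,0,0],"az": [0,0,0,0,0],"aperture": [0,0,0,0,0]}'; python3 jog.py '{"dx": [0,0,0,0],"dy": [0,0,0,0],"dz": [0,0,0,0],"ax": [0,0,0,0],"ay": [0,0,0,0],"az": [0,0,0,0],"aperture": [0,0,0,0]}'
python3 - <<'E'
from h import *
c,im=grab("wrist","w8.png");c2,im2=grab("scene","s8.png");c3,im3=grab("top")
print(get_obs()["joint_vel"])
u,v=proj(c2,[.45,-.08,.1]).round().astype(int)
a=cv2.resize(im2[v-65:v+75,u-70:u+70],(400,400),interpolation=cv2.INTER_CUBIC)
b=cv2.resize(im[80:384,104:408],(400,400))
cv2.imwrite("pics/end.png",np.hstack([a,b]))
E
```

```text
time: 17.68
tcp_pos: [0.4434, -0.0465, 0.1787]
orientation: [[-0.233, 0.973, 0.001], [0.973, 0.233, -0.0], [-0.001, 0.001, -1.0]]
wrist_force: [0.2, -0.5, -1.3]
opening: 0.0394
gripper_force: 61.0
time: 18.18
tcp_pos: [0.4429, -0.0464, 0.1765]
orientation: [[-0.233, 0.973, -0.001], [0.973, 0.233, 0.0], [0.0, -0.001, -1.0]]
wrist_force: [0.5, -0.9, -2.0]
opening: 0.039
gripper_force: 61.0
[-0.00068238 -0.00148549 -0.00338787 -0.00069858  0.00091441  0.00201594]
```

View pics/end.png

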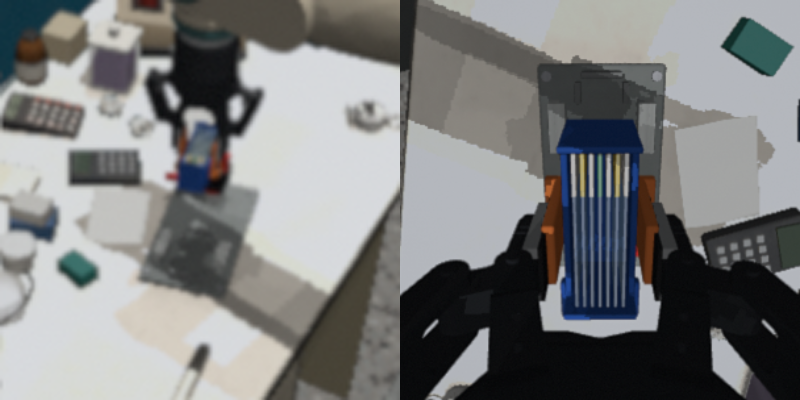

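The cassette is held upright by both orange catches, about 15 cm up, and the dock bay below it is empty. The key was not disturbed.

```bash
python3 -c "
from plant import manip, imaging, get_obs
print(manip.sign_off())"
```

```text
the job is handed in; nothing more can be done
None
```

The job is handed in at about 18 s: the key is seated on the spindle and turned to the end stop, and the cassette is held still and upright by its pinched catches, with its underside about 15 cm above the table by the arm's readings.

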